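# Clamp the sharpening stone with the star wheel

## Robot

A 7-joint arm with a two-finger parallel gripper is mounted at the origin on a cart in front of the work surface, level with it; the furniture and walls round the work are solid. World frame = base frame: x ahead of the robot, y to its left, z up, the work surface at z = 0. Lengths are in m, angles in rad, forces in N, time in s.
With the tool pointing down it reaches from about 0.35 to 0.9 m from the base axis. Payload 19.9 kg.
Tool frame: the origin (TCP) lies midway between the tips of the shut fingers; the grasp point (between the pads) lies 19 mm behind it; z points along the fingers, y is the line along which they close (so a half turn about z gives the same grasp; the last joint's range is limited). The gripper opens to 85 mm and grips with 20 to 120 N. Pads are 22 mm wide; open, the fingers measure 114 mm over their backs; the gripper's body (76 mm by 85 mm) begins 54 mm behind the grasp point. The pads swing forward as they close: fully open they stand 13 mm farther back than shut.
Start: joints at [1.292, 0.417, -0.01, 1.614, 0.005, 1.111, -0.053], TCP at [0.147, -0.608, 0.231] pointing down, gripper open.
Joint ranges: [-2.81, 2.81], [-0.39, 2.02], [-1.27, 1.25], [0.06, 2.57], [-1.19, 4.33], [0.19, 2], [-2.82, 2.82]. Speed limits (rad/s): [1.89, 1.89, 2.39, 2.39, 3.01, 3.01, 3.01].

## Interface

Orientations are given as a unit quaternion [x, y, z, w].
In Python, from station import env gives the robot as it stands.
- The arm moves only by the tool drive_tool, never from a script. Its argument "deltas" is a list of rows, each a list of 7 numbers: the shift along the tool's x, y, z in mm, then the turn, a rotation vector about the tool's x, y, z in degrees, then the closure, from 0 (fully open) to 1 (shut). In form: [[tx, ty, tz, rx, ry, rz, hand], ...]. A call has 1 to 10 rows; each row is the pose to reach, as a shift and turn from the pose commanded when the call began, along the tool's axes at that moment; what a row does not reach only later rows make up. A row lasts 1/8 s, in which the tool goes at most 62.5 mm and 10.7 degrees, less where a joint would pass 70% of its speed; a pose out of reach is approached as far as the arm can. A call with a gripper value outside its range is refused whole. The fingers move at their own pace and stop on an object; "force" is the grip in N (left out, the last holds). Time passes only in rows, so rows that repeat a pose let the fingers close. It gives the time, the measured TCP pose, the force, the opening and the grip force at its end, in the units of the state.
- env.sense(): the state, without advancing time (a new reading comes with each control period).
- env.get_image(name): name is "scene" or "side" or "wrist"; returns a dict with "pixels" (420x560x3 uint8, blue, green, red), "camera_matrix" (3x3 intrinsics, pixels), "world_to_cam" (4x4, takes a point from world to camera coordinates); the wrist camera has in their place "hand_eye" (4x4, takes a point from camera to tool coordinates, whose origin is the TCP and whose axes are the flange's). Camera axes: x right, y down, z forward; pixel columns grow to the right and rows downward; lengths in m; the calibration is good to about 2 mm. A picture is of the moment at which its call begins: read the wrist's pose just before it. There is no depth.
- env.finish_job(): hands the job in; it is judged then, once.
The state is a dict: "t": time; "joint_pos": joint angles; "joint_velocities": joint speeds; "effort": joint torques, N m; "position": TCP position; "ee_rot": TCP orientation; "wrist_force": force on the tool from outside, world axes, zero at the start; "wrist_torque": the same for the moment, N m; "grip_width": finger opening in m; "grasp_force": force on a finger pad.
Only numpy, scipy, OpenCV 4.12 (cv2) and the standard library are available. Lean on these libraries where they do the work, as an engineer would, in place of code of your own. Each camera call takes 0.05 s, during which the arm holds its last target. There are 200 camera calls.

## Task

Set the dark sharpening stone flat on the bed of the green stone clamp, lengthwise between the brass jaw and the steel stop, let go of it, and wind the star wheel clockwise, spoke by spoke, until the stone is held firmly against the stop with about 14 newtons. The stone is brittle: never squeeze it past 25 newtons, push the spokes gently, move the jaw only by its wheel, and leave the spirit lamp, the lighter and the card box where they are.

Things in the scene. Friction and masses are not known exactly. Their poses are not given: they have to be found in the camera images.
- oil_stone: Dark grey sharpening stone, loose, a rectangular block 28 (x) x 46 (y) x 14 (z) mm, about 60 g, lying flat on the bench at the right. Origin at the centre of its underside. Grasp it across its 28 mm width.
- stone_clamp: Green bench clamp, fixed; base plate 290 (x) x 110 (y) x 14 mm, origin at the centre of its underside on the bench, z up. Jaw, bed and stop lie along y = 0 on the +x side. At x = -85 mm stands a green gear housing, 72 x 72 mm, up to z = 58 mm, with a 48 mm round collar up to 68 mm, and the star wheel above it.
- star_wheel: Star wheel, vertical axis: five round steel spokes 10 mm thick, 72 degrees apart, hub 40 mm across, an 18 mm ball on each end, centred 72 mm from the axis (one red, four black). Origin on the axis at the spokes' middle height, 85 mm above the clamp's underside; x axis along the red-ball spoke. Clockwise from above drives the jaw to the stop, 12 mm per rad; 1.5 to 3.4 rad needed.
- spring_jaw: Brass jaw, 10 (x) x 36 (y) x 16 mm, top 32 mm above the clamp's underside, on springs of 5 N per mm on a steel carriage that the wheel drives. Its axes are those of the clamp; its front face, towards the stop, lies 22 mm to the +x side of this origin.
- spirit_lamp: Small glass spirit lamp, 60 mm across, 73 mm high, loose, behind the wheel; origin at the centre of its underside. Leave alone.
- lighter: Red lighter, 16 x 77 x 23 mm, loose, at the right; leave alone.
- card_box: Pale card box, 70 x 66 x 35 mm, loose, left of the clamp; origin at the centre of its underside. Leave alone.
- bed (a point): Point on the clamp's bed (flat top of the base plate, 14 mm above its underside), 75 mm to +x of the clamp's origin; axes as the clamp's. The stone belongs hereabouts, on the bed at y = 0, its 46 mm length along x, between jaw and stop: 61 to 84 mm of room at the start, so it goes in with play; the closing jaw then slides it against the stop.
- stop_range (a point): On the bed, 104 mm to +x of the clamp's origin: the middle of the range where the inner face (towards the jaw) of the stop may stand. The stop is a dark steel block, 36 mm wide in y, top 30 mm above the clamp's underside, bolted fast; its face is up to 6 mm to either side of this point in x, differently each time, and is not measured.
- wheel_axis (a point): Point on the wheel's axis at spoke height. Feel of the wheel: steady drag of about 0.30 N m, and it stays where left. Once the stone is caught, each newton of squeeze adds 0.012 N m: 14 N makes about 0.47 N m, some 8.5 N square on a spoke 55 mm out. That is while it turns: read between small steps, at rest, it shows 0.05 to 0.1 N m less. No push may pass 25 N.
Mind the look-alikes: they are no part of the job. Leave any brown or pink look-alike of the oil_stone alone.

How it is judged:
By the outcome, as a careful person would: the job done as asked, in the order asked, and still so for the second after the job is handed in, with the robot touching nothing.
It also fails if it takes over 72 s, if anything falls off the work surface, if the arm or the gripper's body presses on something with over 40 N, if the wrist force passes 120 N, or if a joint passes its speed limit or range.

## Working session

There is one attempt and no reset: what is moved stays moved. The work goes in short steps, Python scripts to look and compute and a tool call to move; the robot and the scene stay as the last step left them, time stands still between calls to the robot, and variables do not carry over. Pictures are saved under pics/ and viewed, at most 10 in all, crops included, and the job is handed in when it is done.

Besides the shell and the picture viewer there is one more tool, called after ">>>" by a JSON object that holds its "method" and its "body", one argument or row to a line. drive_tool: Moves the arm, as the interface text tells. Its arguments: {"type":"object","properties":{"deltas":{"type":"array","items":{"type":"array","items":{"type":"number"}}},"force":{"type":"number"}},"required":["deltas"]}

```bash
mkdir -p pics
cat > h.py <<'E'
import numpy as np, cv2, json
from station import env
from scipy.spatial.transform import Rotation as R
def snap(n,f):
    s=env.sense(); d=env.get_image(n); cv2.imwrite('pics/'+f,d['pixels'])
    K=np.array(d['camera_matrix'])
    if 'world_to_cam' in d: T=np.array(d['world_to_cam'])
    else:
        W=np.eye(4);W[:3,:3]=R.from_quat(s['ee_rot']).as_matrix();W[:3,3]=s['position']
        T=np.linalg.inv(W@np.array(d['hand_eye']))
    np.savez('pics/'+f+'.npz',K=K,T=T); return d['pixels'],K,T
def ray(K,T,uv,z):
    C=np.linalg.inv(T); d=C[:3,:3]@np.linalg.inv(K)@np.array([uv[0],uv[1],1.]); o=C[:3,3]
    return o+d*(z-o[2])/d[2]
def proj(K,T,p):
    q=T[:3,:3]@np.array(p)+T[:3,3]; q=K@q; return q[:2]/q[2]
def load(f):
    d=np.load('pics/'+f+'.npz'); return cv2.imread('pics/'+f),d['K'],d['T']
E
python3 - <<'E'
from h import *
s=env.sense(); print({k:np.round(v,3).tolist() for k,v in s.items()})
for n in ['scene','side','wrist']:
    _,K,T=snap(n,n+'0.png'); print(n,np.round(K,1).tolist(),np.round(np.linalg.inv(T),3).tolist())
a=[cv2.imread(f'pics/{n}0.png') for n in ['scene','side']]
E
```

```text
{'t': 0.0, 'joint_pos': [1.293, 0.418, -0.01, 1.614, 0.005, 1.111, -0.053], 'joint_velocities': [-0.001, -0.001, -0.0, 0.0, -0.003, -0.001, -0.001], 'effort': [0.0, -86.444, 0.679, -43.489, 0.019, 0.007, -0.0], 'position': [0.147, -0.607, 0.231], 'ee_rot': [0.993, 0.118, -0.0, -0.001], 'wrist_force': [0.54, 0.294, 0.738], 'wrist_torque': [-0.007, 0.011, -0.026], 'grasp_force': 0.0, 'grip_width': 0.085}
scene [[497.5, 0.0, 274.9], [0.0, 497.5, 202.4], [0.0, 0.0, 1.0]] [[0.995, -0.046, 0.089, 0.481], [-0.1, -0.468, 0.878, -1.107], [0.001, -0.883, -0.47, 0.702], [0.0, 0.0, 0.0, 1.0]]
side [[385.5, 0.0, 280.9], [0.0, 385.5, 209.2], [0.0, 0.0, 1.0]] [[0.971, -0.098, 0.22, 0.378], [-0.241, -0.361, 0.901, -0.955], [-0.009, -0.927, -0.374, 0.497], [0.0, 0.0, 0.0, 1.0]]
wrist [[295.1, 0.0, 276.5], [0.0, 295.1, 211.2], [0.0, 0.0, 1.0]] [[0.235, -0.939, -0.251, 0.21], [-0.972, -0.227, -0.06, -0.592], [-0.0, 0.258, -0.966, 0.373], [0.0, 0.0, 0.0, 1.0]]
```

View pics/scene0.png

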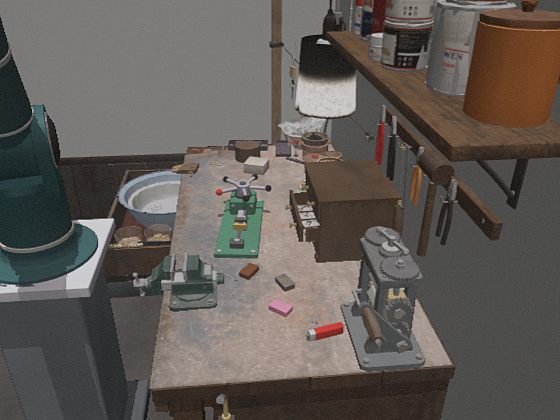

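View pics/side0.png

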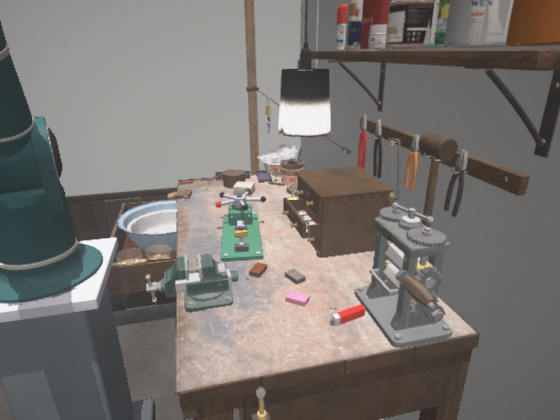

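The scene view shows the clamp at about (240,225) with its wheel at the far end (243,187). The dark stone is at (285,282), the brown one at (249,271), the pink one at (281,308), the lighter at (325,332) and the card box at (256,165). Next I enlarge it.

Run:
```python
from h import *
a=cv2.imread('pics/scene0.png')[160:320,180:340]
b=cv2.imread('pics/side0.png')[170:310,190:330]
cv2.imwrite('pics/crop0.png',np.hstack([cv2.resize(a,(400,600) if 0 else (400,400),interpolation=cv2.INTER_CUBIC),cv2.resize(b,(400,400),interpolation=cv2.INTER_CUBIC)]))
for f in ['scene0.png','side0.png']:
    im,K,T=load(f); h=cv2.cvtColor(im,cv2.COLOR_BGR2HSV)
    g=cv2.inRange(h,(60,100,40),(85,255,255)); 
    n,l,st,c=cv2.connectedComponentsWithStats(g)
    for i in range(1,n):
        if st[i,4]>150: print(f,'green',st[i],c[i])
    for uv in ([(285,282),(249,271)] if f[1]=='c' else [(295,276),(258,270)]): print(ray(K,T,uv,.014).round(3), h[uv[1],uv[0]])
```

```text
[ 0.595 -0.205  0.014] [ 11  34 128]
[ 0.516 -0.155  0.014] [ 12 131 128]
[ 0.594 -0.207  0.014] [ 14  34 165]
[ 0.515 -0.158  0.014] [ 11 135 163]
```

View pics/crop0.png

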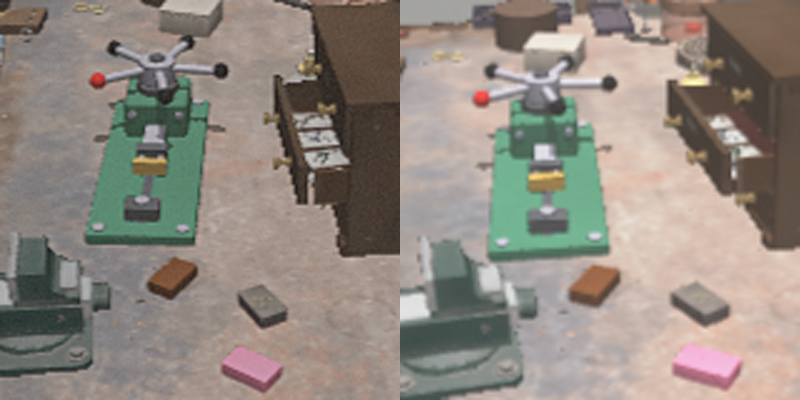

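The crop shows the stop at scene px (237,242), the brass jaw at (240,226), the wheel hub at (243,188) and the red ball at (219,192). The dark stone is at about (0.595,-0.205), and both views agree. I'll go above it for a wrist view.

>>> {"method": "drive_tool", "body": {
  "deltas": [
    [490,-300,-70,0,0,0,0],
    [490,-300,-70,0,0,0,0],
    [490,-300,-70,0,0,0,0],
    [490,-300,-70,0,0,0,0],
    [490,-300,-70,0,0,0,0],
    [490,-300,-70,0,0,0,0],
    [490,-300,-70,0,0,0,0],
    [490,-300,-70,0,0,0,0],
    [490,-300,-70,0,0,0,0],
    [490,-300,-70,0,0,0,0]
  ]
}}

```text
t: 1.4
position: [0.5548, -0.1971, 0.3014]
ee_rot: [0.993, 0.121, 0.0, -0.001]
wrist_force: [-0.2, -0.3, -0.5]
grip_width: 0.0853
grasp_force: 0.0
```

Run:
```python
from h import *
s=env.sense(); print({k:np.round(v,3).tolist() for k,v in s.items()})
snap('wrist','w1.png')
```

```text
{'t': 1.4, 'joint_pos': [0.539, 0.312, -0.315, 1.614, 0.099, 1.232, -1.123], 'joint_velocities': [-0.135, 0.083, 0.001, -0.127, 0.047, 0.063, -0.186], 'effort': [-1.356, -77.045, -6.245, -46.111, -0.226, -0.122, -0.493], 'position': [0.555, -0.197, 0.301], 'ee_rot': [0.993, 0.121, 0.0, -0.001], 'wrist_force': [-0.242, -0.329, -0.499], 'wrist_torque': [0.029, 0.057, 0.017], 'grasp_force': 0.0, 'grip_width': 0.085}
```

View pics/w1.png

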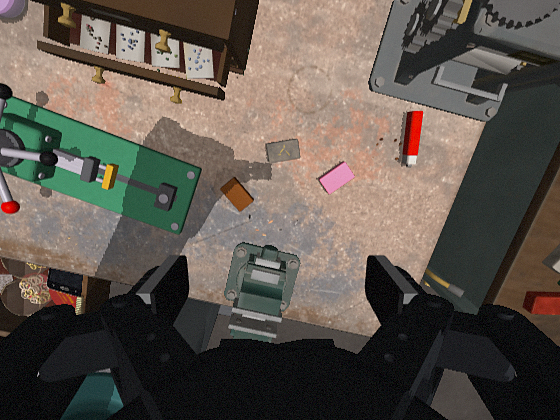

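The wrist view shows the dark stone at (282,150), brown at (237,194) and pink at (336,177). The clamp's front corners are at (201,168) and (176,234), with the stop at (166,196), the jaw at (109,175) and the hub at about (8,150).

Run:
```python
from h import *
im,K,T=load('w1.png'); h=cv2.cvtColor(im,cv2.COLOR_BGR2HSV)
print('bench hsv',h[120,330],h[165,320],'stone',h[147,275],h[155,290],h[143,290], 'stop',h[196,166],h[190,160])
def big(m,lo):
    n,l,st,c=cv2.connectedComponentsWithStats(m)
    return [(i,st[i].tolist(),c[i].round(1).tolist()) for i in range(1,n) if st[i,4]>lo],l
roi=np.zeros(im.shape[:2],np.uint8); roi[130:170,258:306]=255
bl=cv2.inRange(h,(0,0,0),(180,60,135))&roi
print(big(bl,50)[0])
def rect(m,z):
    c=max(cv2.findContours(m,0,2)[0],key=cv2.contourArea); b=cv2.boxPoints(cv2.minAreaRect(c))
    P=np.array([ray(K,T,p,z)[:2] for p in b]); e=np.diff(np.vstack([P,P[:1]]),axis=0)
    print('box',b.round(1).tolist(),'W',P.round(4).tolist(),'ctr',P.mean(0).round(4),'len',np.linalg.norm(e,axis=1).round(4),'ang',np.degrees(np.arctan2(e[:,1],e[:,0])).round(1))
m=cv2.morphologyEx(bl,cv2.MORPH_OPEN,np.ones((3,3))); rect(m,.014)
y=cv2.inRange(h,(18,130,90),(32,255,255)); y[:150]=0;y[200:]=0;y[:,:95]=0;y[:,125:]=0; rect(y,.032)
g=cv2.inRange(h,(60,100,30),(85,255,255)); print(big(g,300)[0])
for n,p,z in [('fr',(201,168),.014),('fl',(176,234),.014),('stop',(166,196),.03),('red',(10,207),.085),('blkball',(48,159),.085),('blk2',(3,92),.085)]: print(n,ray(K,T,p,z).round(4))
cv2.imwrite('pics/crop1.png',cv2.resize(im[80:250,0:215],(800,632),interpolation=cv2.INTER_CUBIC)[:600])
```

```text
bench hsv [ 13  53 164] [ 15  55 185] stone [ 13  41 130] [ 15  32 111] [ 18  43 132] stop [131  15 138] [77 28 64]
[(1, [258, 139, 42, 31, 563], [278.4, 152.5])]
box [[266.0, 141.0], [283.0, 141.0], [283.0, 158.0], [266.0, 158.0]] W [[0.6029, -0.1696], [0.6087, -0.193], [0.5856, -0.1989], [0.5798, -0.1751]] ctr [ 0.5943 -0.1842] len [0.0241 0.0238 0.0245 0.0238] ang [ -76.1 -165.8  103.9   13.3]
box [[100.5999984741211, 187.6999969482422], [106.4000015258789, 163.39999389648438], [113.5, 165.0], [107.69999694824219, 189.39999389648438]] W [[0.4849, 0.0422], [0.5212, 0.0376], [0.5213, 0.0278], [0.4849, 0.0322]] ctr [0.5031 0.0349] len [0.0366 0.0098 0.0367 0.01  ] ang [ -7.2 -89.7 173.1  90. ]
[(8, [0, 96, 201, 138, 10928], [99.3, 164.6])]
fr [ 0.5432 -0.0868  0.014 ]
fl [ 0.4342 -0.0672  0.014 ]
stop [ 0.4946 -0.0487  0.03  ]
red [0.4501 0.1216 0.085 ]
blkball [0.5221 0.078  0.085 ]
blk2 [0.5865 0.1312 0.085 ]
```

View pics/crop1.png

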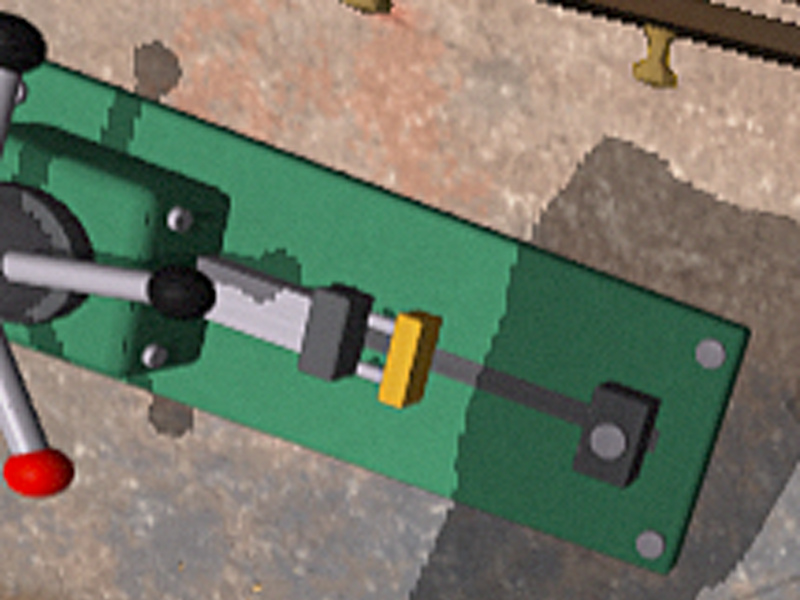

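Run:
```python
from h import *
im,K,T=load('w1.png')
m=np.zeros(im.shape[:2],np.uint8); m[:]=2; m[:]=0; m[125:175,250:315]=3; m[125:133]=0; m[144:155,273:292]=1
cv2.grabCut(im,m,None,np.zeros((1,65)),np.zeros((1,65)),5,cv2.GC_INIT_WITH_MASK)
g=((m==1)|(m==3)).astype(np.uint8)*255; g=cv2.morphologyEx(g,cv2.MORPH_OPEN,np.ones((5,5)))
c=max(cv2.findContours(g,0,2)[0],key=cv2.contourArea); b=cv2.boxPoints(cv2.minAreaRect(c))
P=np.array([ray(K,T,p,.014)[:2] for p in b]); e=np.diff(np.vstack([P,P[:1]]),axis=0)
print(b.round(1).tolist(),P.round(4).tolist(),P.mean(0).round(4),np.linalg.norm(e,axis=1).round(4),np.degrees(np.arctan2(e[:,1],e[:,0])).round(1))
v=cv2.resize(im[120:180,245:325],None,fx=7,fy=7,interpolation=cv2.INTER_CUBIC)
cv2.polylines(v,[((b-[245,120]+.5)*7).astype(int)],True,(0,255,0),1); cv2.imwrite('pics/crop2.png',v)
h=cv2.cvtColor(im,cv2.COLOR_BGR2HSV); gm=cv2.inRange(h,(60,100,30),(85,255,255))
up=np.array([(x,np.nonzero(gm[:,x])[0].min()) for x in range(50,195,5)],float)
lo=np.array([(x,np.nonzero(gm[:,x])[0].max()) for x in range(80,170,5)],float)
for n,l in (('up',up),('lo',lo)):
    W=np.array([ray(K,T,p,.014)[:2] for p in l]); d=cv2.fitLine(W.astype(np.float32),cv2.DIST_HUBER,0,.01,.01).ravel(); print(n,d.round(4),np.degrees(np.arctan2(d[1],d[0])).round(2))
```

```text
[[263.8999938964844, 142.8000030517578], [297.5, 137.60000610351562], [300.6000061035156, 158.1999969482422], [267.1000061035156, 163.39999389648438]] [[0.5998, -0.1673], [0.6181, -0.2118], [0.5914, -0.2236], [0.5727, -0.1784]] [ 0.5955 -0.1953] [0.0481 0.0292 0.0489 0.0293] [ -67.6 -156.1  112.5   22.2]
up [0.1271 0.9919 0.5586 0.0354] 82.7
lo [ 0.9976 -0.0691  0.2989  0.0044] -3.96
```

View pics/crop2.png

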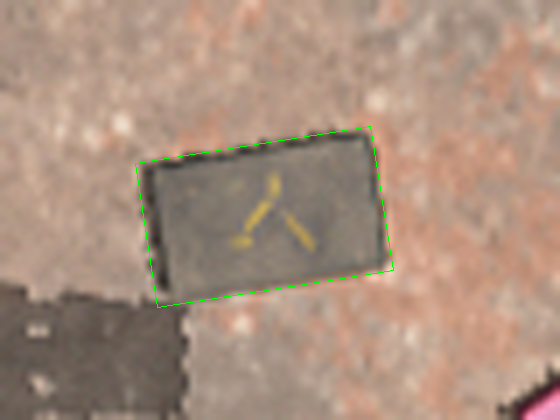

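>>> {"method": "drive_tool", "body": {
  "deltas": [
    [40,9,150,0,0,-98.6,0.4],
    [40,9,150,0,0,-98.6,0.4],
    [40,9,150,0,0,-98.6,0.4],
    [40,9,150,0,0,-98.6,0.4],
    [40,9,150,0,0,-98.6,0.4],
    [40,9,150,0,0,-98.6,0.4],
    [40,9,150,0,0,-98.6,0.4],
    [40,9,150,0,0,-98.6,0.4],
    [40,9,150,0,0,-98.6,0.4],
    [40,9,150,0,0,-98.6,0.4]
  ]
}}

```text
t: 2.7
position: [0.5928, -0.2015, 0.1509]
ee_rot: [0.558, 0.83, -0.0, -0.0]
wrist_force: [0.4, -1.0, 0.9]
grip_width: 0.0517
grasp_force: 0.0
```

>>> {"method": "drive_tool", "body": {
  "deltas": [
    [0,0,0,0,0,0,0.4],
    [0,0,0,0,0,0,0.4]
  ]
}}

```text
t: 2.95
position: [0.5935, -0.2005, 0.1513]
ee_rot: [0.559, 0.829, -0.0, 0.0]
wrist_force: [0.9, 0.1, -0.1]
grip_width: 0.0515
grasp_force: 0.0
```

Run:
```python
from h import *
s=env.sense(); print({k:np.round(v,4).tolist() for k,v in s.items() if k in('t','position','ee_rot','joint_pos','grip_width')})
im,K,T=snap('wrist','w2.png')
q=proj(K,T,(0.596,-0.1965,.014)); print('expect',q)
```

```text
{'t': 2.95, 'joint_pos': [0.7404, 0.5842, -0.6414, 1.6644, 0.3963, 1.0265, 0.354], 'position': [0.5935, -0.2005, 0.1513], 'ee_rot': [0.5591, 0.8291, -0.0001, 0.0], 'grip_width': 0.0515}
expect [280.84230428 198.89543086]
```

View pics/w2.png

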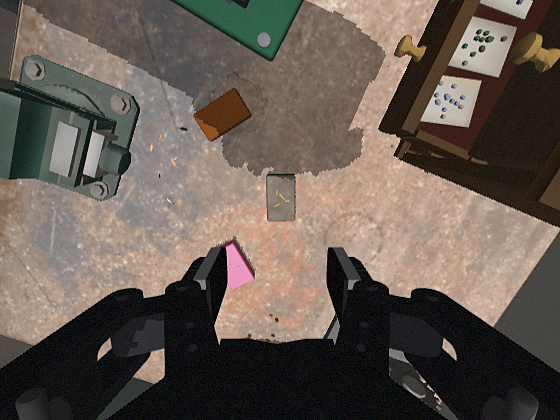

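The stone is at about (281,198), squared with the fingers and as predicted; brown and pink are clear of them. I'll descend, holding above it first to check the offset.

>>> {"method": "drive_tool", "body": {
  "deltas": [
    [3.8,4,55,0,0,0,0.4],
    [3.8,4,105,0,0,0,0.4],
    [3.8,4,115,0,0,0,0.4],
    [3.8,4,115,0,0,0,0.4]
  ]
}}

```text
t: 3.5
position: [0.5963, -0.1952, 0.0371]
ee_rot: [0.558, 0.83, 0.0, 0.0]
wrist_force: [0.6, -0.0, 0.4]
grip_width: 0.0513
grasp_force: 0.0
```

>>> {"method": "drive_tool", "body": {
  "deltas": [
    [0,0,25,0,0,0,0.4],
    [0,0,33,0,0,0,0.4],
    [0,0,33,0,0,0,0.4],
    [0,0,33,0,0,0,0.6],
    [0,0,33,0,0,0,0.8],
    [0,0,33,0,0,0,1],
    [0,0,33,0,0,0,1],
    [0,0,33,0,0,0,1]
  ],
  "force": 25
}}

```text
t: 4.5
position: [0.5964, -0.1954, 0.0044]
ee_rot: [0.558, 0.83, 0.0, 0.001]
wrist_force: [-2.0, 0.7, 7.2]
grip_width: 0.0273
grasp_force: 24.5
```

>>> {"method": "drive_tool", "body": {
  "deltas": [
    [0,0,-30,0,0,0,1],
    [0,0,-85,0,0,0,1],
    [50,-5,-95,0,0,8,1],
    [110,-10,-95,0,0,18,1],
    [165,-15,-95,0,0,28,1],
    [205,-19,-95,0,0,29.5,1],
    [213,-19.5,-95,0,0,29.5,1],
    [213,-19.5,-95,0,0,29.5,1],
    [213,-19.5,-95,0,0,29.5,1]
  ],
  "force": 22
}}

```text
t: 5.62
position: [0.498, -0.0065, 0.0984]
ee_rot: [0.751, 0.66, 0.0, 0.0]
wrist_force: [-0.6, 0.3, 0.1]
grip_width: 0.0272
grasp_force: 23.6
```

Run:
```python
from h import *
s=env.sense(); print({k:np.round(v,4).tolist() for k,v in s.items() if k in('t','position','ee_rot','joint_pos','grip_width')})
im,K,T=snap('wrist','w3.png')
```

```text
{'t': 5.625, 'joint_pos': [0.4242, 0.4318, -0.5671, 2.0212, 0.3267, 0.7765, -0.4666], 'position': [0.498, -0.0065, 0.0984], 'ee_rot': [0.7513, 0.6599, 0.0001, 0.0001], 'grip_width': 0.0272}
```

View pics/w3.png

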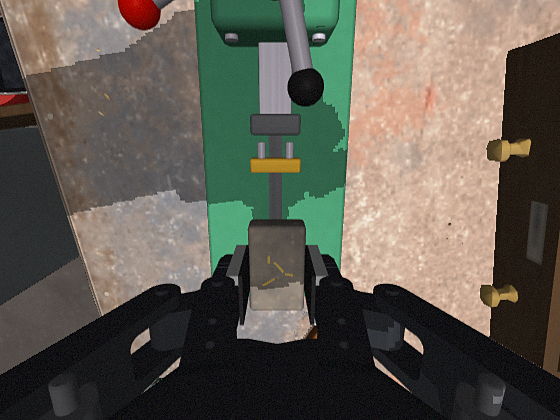

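The stone is held straight over the bed. The jaw is at (275,165), the stone at (277,265) and a black ball at (306,87). I'll check the jaw's position from this view.

Run:
```python
from h import *
im,K,T=load('w3.png'); h=cv2.cvtColor(im,cv2.COLOR_BGR2HSV)
y=cv2.inRange(h,(18,130,90),(32,255,255)); y[:145]=0;y[190:]=0
c=max(cv2.findContours(y,0,2)[0],key=cv2.contourArea); x,yy,w,hh=cv2.boundingRect(c); print(x,yy,w,hh)
m=cv2.minAreaRect(c); print(m)
for p in [(x,yy),(x+w,yy),(x,yy+hh),(x+w,yy+hh)]: print(ray(K,T,p,.032).round(4))
g=cv2.inRange(h,(60,80,30),(85,255,255))
L=[];Rr=[]
for r in range(60,260,8):
    n=np.nonzero(g[r])[0]; L.append(ray(K,T,(n.min(),r),.014)[:2]);Rr.append(ray(K,T,(n.max()+1,r),.014)[:2])
for A in(L,Rr):
    d=cv2.fitLine(np.float32(A),cv2.DIST_HUBER,0,.01,.01).ravel();print(d.round(4),np.degrees(np.arctan2(d[1],d[0])))
for p,n in [((306,87),'b'),((139,8),'r')]: print(n,ray(K,T,p,.085).round(4))
print(ray(K,T,(277,265),.027))
```

```text
250 158 51 15
((275.0, 165.0), (14.0, 50.0), 90.0)
[0.4854 0.0433 0.032 ]
[0.5208 0.0387 0.032 ]
[0.4839 0.0329 0.032 ]
[0.5197 0.0282 0.032 ]
[0.1297 0.9916 0.4494 0.0479] 82.550026
[0.1291 0.9916 0.5554 0.0226] 82.58323
b [0.5232 0.0776 0.085 ]
r [0.4502 0.1213 0.085 ]
[ 0.49340646 -0.0422374   0.027     ]
```

>>> {"method": "drive_tool", "body": {
  "deltas": [
    [1.7,-1,40,0,0,0,1],
    [1.7,-1,65,0,0,0,1],
    [1.7,-1,73,0,0,0,1],
    [1.7,-1,77,0,0,0,1],
    [1.7,-1,78.5,0,0,0,1],
    [1.7,-1,78.5,0,0,0,1]
  ]
}}

```text
t: 6.42
position: [0.497, -0.0037, 0.0203]
ee_rot: [0.751, 0.66, 0.0, 0.0]
wrist_force: [0.7, 0.2, -1.2]
grip_width: 0.0274
grasp_force: 23.6
```

>>> {"method": "drive_tool", "body": {
  "deltas": [
    [0,0,1,0,0,0,1],
    [0,0,1,0,0,0,1]
  ]
}}

```text
t: 6.68
position: [0.4967, -0.0036, 0.0189]
ee_rot: [0.751, 0.66, 0.0, 0.0]
wrist_force: [-0.1, 1.1, -0.0]
grip_width: 0.0271
grasp_force: 23.6
```

>>> {"method": "drive_tool", "body": {
  "deltas": [
    [0,0,0.8,0,0,0,1],
    [0,0,0.8,0,0,0,1],
    [0,0,0.8,0,0,0,0.7],
    [0,0,0.8,0,0,0,0.6],
    [0,0,0.8,0,0,0,0.4],
    [0,0,0.8,0,0,0,0.4],
    [0,0,-40,0,0,0,0.4],
    [0,0,-100,0,0,0,0.4],
    [0,0,-140,0,0,0,0.4],
    [0,0,-140,0,0,0,0.4]
  ]
}}

```text
t: 7.92
position: [0.498, -0.0037, 0.1615]
ee_rot: [0.751, 0.66, 0.001, 0.002]
wrist_force: [0.5, 0.5, -1.2]
grip_width: 0.0515
grasp_force: 0.0
```

Run:
```python
from h import *
s=env.sense(); print({k:np.round(v,4).tolist() for k,v in s.items() if k in('t','position','ee_rot','joint_pos','grip_width')})
im,K,T=snap('wrist','w4.png')
```

```text
{'t': 7.925, 'joint_pos': [0.4766, 0.3343, -0.6254, 1.9787, 0.2497, 0.8992, -0.4068], 'position': [0.498, -0.0037, 0.1615], 'ee_rot': [0.751, 0.6603, 0.0015, 0.0019], 'grip_width': 0.0515}
```

View pics/w4.png

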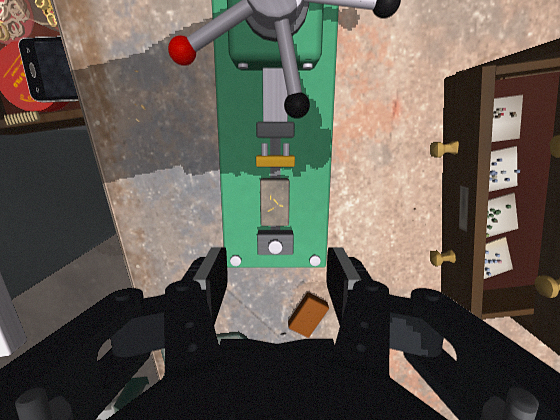

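The stone lies flat between jaw (275,161) and stop (275,242). The wheel shows the red ball at (182,50) and black balls at (297,104) and (383,4). Now I measure the gap and the wheel, and plan the strokes.

```bash
cat >> h.py <<'E'
def rows(wps,start=None):
    """world waypoints (x,y,z,yawdeg,hand) -> tool rows from commanded pose; stores the last as commanded"""
    c=json.load(open('cmd.json')) if start is None else start
    a=np.radians(c[3]); X=np.array([np.cos(a),np.sin(a),0]);Y=np.array([np.sin(a),-np.cos(a),0]);Z=np.array([0,0,-1])
    out=[]
    for w in wps:
        d=(np.array(w[:3])-c[:3])*1000; out.append([round(float(v),1) for v in (d@X,d@Y,d@Z)]+[0,0,round(float(c[3]-w[3]),1),w[4]])
    r=out[-1]; p=np.array(c[:3])+(r[0]*X+r[1]*Y+r[2]*Z)/1000
    json.dump([*p.tolist(),c[3]-r[5]],open('cmd.json','w')); print(json.dumps(out))
E
python3 - <<'E'
from h import *
from scipy.optimize import least_squares
im,K,T=load('w4.png'); h=cv2.cvtColor(im,cv2.COLOR_BGR2HSV)
def cen(m):
    n,l,st,c=cv2.connectedComponentsWithStats(m); i=1+np.argmax(st[1:,4]); return c[i],st[i]
rd=cv2.inRange(h,(0,180,80),(6,255,255)); rd[:, :160]=0; rd[:,215:]=0; rd[80:]=0
bk=cv2.inRange(im,(0,0,0),(45,45,45)); b=bk.copy(); b[:88]=0;b[120:]=0;b[:,:280]=0;b[:,316:]=0
r,rs=cen(rd); k,ks=cen(b); print(r,rs,k,ks)
P=[ray(K,T,p,.085)[:2] for p in (r,k)]; print(np.round(P,4),np.linalg.norm(P[0]-P[1]),2*.072*np.sin(np.radians(36)))
xc=np.array([-.1293,-.9916])
fc=np.array([ray(K,T,p,.014)[:2] for p in((229,268),(325,267))]); print('front',fc.round(4),np.linalg.norm(fc[0]-fc[1]))
ax=fc.mean(0)-.230*xc; print('axis from front',ax.round(4),[np.linalg.norm(p-ax).round(4) for p in P],[np.degrees(np.arctan2(*(p-ax)[::-1])).round(1) for p in P])
f=least_squares(lambda v:np.concatenate([P[0]-v[:2]-.072*np.array([np.cos(v[2]),np.sin(v[2])]),P[1]-v[:2]-.072*np.array([np.cos(v[2]+np.radians(72)),np.sin(v[2]+np.radians(72))])]),[*ax,-2.7]).x
print('axis from balls',f[:2].round(4),'red ang',np.degrees(f[2]))
j=ray(K,T,(275,167),.032)[:2]; s=ray(K,T,(275,232),.030)[:2]; s0=ray(K,T,(274,178),.028)[:2]; s1=ray(K,T,(274,227),.028)[:2]
print('x: jaw,s0,s1,stop rel axis',[round(float((p-ax)@xc),4) for p in (j,s0,s1,s)])
E
```

```text
[180.74642857  49.93392857] [168  36  28  29 560] [296.62648221 104.83003953] [284  93  26  25 506]
[[0.4497 0.1219]
 [0.5228 0.0775]] 0.08551619193692199 0.08464107633011612
front [[ 0.4383 -0.072 ]
 [ 0.5405 -0.0843]] 0.10292530318911272
axis from front [0.5191 0.1499] [np.float64(0.0749), np.float64(0.0725)] [np.float64(-158.0), np.float64(-87.1)]
axis from balls [0.5164 0.1495] red ang -157.2538720790253
x: jaw,s0,s1,stop rel axis [0.1207, 0.1315, 0.1798, 0.1843]
```

Run:
```python
from h import *
s=env.sense(); q=s['ee_rot']; yaw=float(np.degrees(2*np.arctan2(q[1],q[0])))
A=np.array([.517,.1497]); ph=np.radians(-49); p=A+.05*np.array([np.cos(ph),np.sin(ph)])
rows([(*p,.15,131,1)],[*s['position'],yaw]); print(p)
```

```text
[[121.6, 37.4, 9.7, 0, 0, -48.4, 1]]
[0.54980295 0.11196452]
```

>>> {"method": "drive_tool", "body": {
  "deltas": [
    [45,14,0,0,0,-10,1],
    [90,28,0,0,0,-20,1],
    [121.6,37.4,9.7,0,0,-30,1],
    [121.6,37.4,9.7,0,0,-40,1],
    [121.6,37.4,9.7,0,0,-48.4,1],
    [121.6,37.4,9.7,0,0,-48.4,1],
    [121.6,37.4,9.7,0,0,-48.4,1],
    [121.6,37.4,9.7,0,0,-48.4,1]
  ]
}}

```text
t: 8.98
position: [0.5491, 0.1122, 0.1489]
ee_rot: [0.415, 0.91, -0.0, -0.0]
wrist_force: [0.3, -0.4, 0.0]
grip_width: 0.0001
grasp_force: 0.0
```

Run:
```python
from h import *
s=env.sense(); q=s['ee_rot']; yaw=float(np.degrees(2*np.arctan2(q[1],q[0]))); print(s['position'],yaw,s['wrist_force'],s['joint_pos'],s['grip_width'])
snap('wrist','w5.png')
rows([(.5498,.112,.072,131,1)],[*s['position'],yaw])
```

```text
[0.54914239 0.11219612 0.14891277] 130.9520891027851 [ 0.33596382 -0.42570794  0.03546993] [ 0.36079762  0.51862673 -0.79720487  1.83186655  0.44178948  0.97813978
  0.09031851] 6.292670414267014e-05
[[-0.6, 0.4, 76.9, 0, 0, -0.0, 1]]
```

View pics/w5.png

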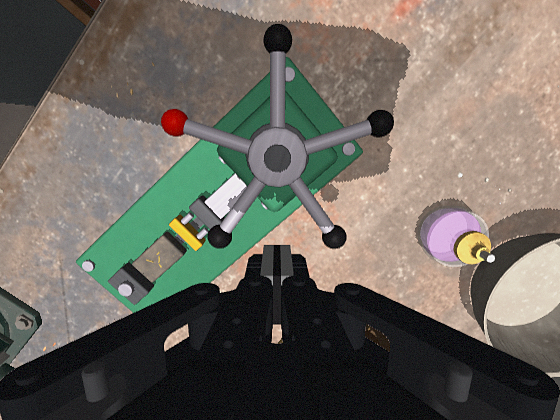

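The finger sits midway between the black-ball spokes at (220,237) and (334,237), with the hub at (277,157). It is clear to lower. The lamp at (455,235) is well away.

>>> {"method": "drive_tool", "body": {
  "deltas": [
    [-0.6,0.4,45,0,0,0,1],
    [-0.6,0.4,70,0,0,0,1],
    [-0.6,0.4,76.9,0,0,0,1],
    [-0.6,0.4,76.9,0,0,0,1]
  ]
}}

```text
t: 9.52
position: [0.5501, 0.1123, 0.0726]
ee_rot: [0.414, 0.91, 0.0, 0.0]
wrist_force: [0.2, 0.7, -0.6]
grip_width: 0.0
grasp_force: 0.0
```

```bash
cat >> h.py <<'E'
A=np.array([.517,.1497])
def arc(p0,p1,n,r=.05,z=.072):
    w=[]
    for ph in np.linspace(p0,p1,n+1)[1:]:
        a=np.radians(ph); w.append((A[0]+r*np.cos(a),A[1]+r*np.sin(a),z,ph+180,1))
    rows(w)
def fs():
    s=env.sense(); p=np.array(s['position'])[:2]-A; f=np.array(s['wrist_force']); 
    u=p/np.linalg.norm(p); t=np.array([-u[1],u[0]])
    print('t',s['t'],'phi',np.degrees(np.arctan2(p[1],p[0])).round(1),'r',np.linalg.norm(p).round(4),'Ft(ccw on tool)',(f[:2]@t).round(2),'Fr',(f[:2]@u).round(2),'fz',f[2].round(2),'M',np.round(s['wrist_torque'],2),'tau',(p[0]*f[1]-p[1]*f[0]).round(3))
E
python3 - <<'E'
from h import *
fs(); print(env.sense()['position']); arc(-49,-66,8)
E
```

```text
t 9.525 phi -48.5 r 0.05 Ft(ccw on tool) 0.62 Fr -0.34 fz -0.64 M [-0.   -0.05 -0.01] tau 0.031
[0.55010951 0.11227449 0.07262456]
[[0.0, -1.9, 0.0, 0, 0, 2.1, 1], [0.1, -3.8, 0.0, 0, 0, 4.2, 1], [0.3, -5.6, 0.0, 0, 0, 6.3, 1], [0.5, -7.4, 0.0, 0, 0, 8.5, 1], [0.8, -9.3, 0.0, 0, 0, 10.6, 1], [1.2, -11.1, 0.0, 0, 0, 12.7, 1], [1.7, -12.9, 0.0, 0, 0, 14.8, 1], [2.2, -14.7, 0.0, 0, 0, 17.0, 1]]
```

>>> {"method": "drive_tool", "body": {
  "deltas": [
    [0.0,-1.9,0.0,0,0,2.1,1],
    [0.1,-3.8,0.0,0,0,4.2,1],
    [0.3,-5.6,0.0,0,0,6.3,1],
    [0.5,-7.4,0.0,0,0,8.5,1],
    [0.8,-9.3,0.0,0,0,10.6,1],
    [1.2,-11.1,0.0,0,0,12.7,1],
    [1.7,-12.9,0.0,0,0,14.8,1],
    [2.2,-14.7,0.0,0,0,17.0,1]
  ]
}}

```text
t: 10.52
position: [0.5383, 0.1041, 0.0725]
ee_rot: [0.545, 0.838, 0.001, 0.001]
wrist_force: [6.2, -0.2, -2.2]
grip_width: 0.0001
grasp_force: 3.3
```

Run:
```python
from h import *
fs(); arc(-66,-84,9)
```

```text
t 10.525 phi -65.0 r 0.0503 Ft(ccw on tool) 5.51 Fr 2.81 fz -2.2 M [ 0.08 -1.41  0.  ] tau 0.277
[[0.0, -1.7, 0.0, 0, 0, 2.0, 1], [0.1, -3.5, 0.0, 0, 0, 4.0, 1], [0.2, -5.2, 0.0, 0, 0, 6.0, 1], [0.5, -6.9, 0.0, 0, 0, 8.0, 1], [0.7, -8.6, 0.0, 0, 0, 10.0, 1], [1.1, -10.4, 0.0, 0, 0, 12.0, 1], [1.4, -12.1, 0.0, 0, 0, 14.0, 1], [1.9, -13.7, 0.0, 0, 0, 16.0, 1], [2.4, -15.4, 0.0, 0, 0, 18.0, 1]]
```

>>> {"method": "drive_tool", "body": {
  "deltas": [
    [0.0,-1.7,0.0,0,0,2.0,1],
    [0.1,-3.5,0.0,0,0,4.0,1],
    [0.2,-5.2,0.0,0,0,6.0,1],
    [0.5,-6.9,0.0,0,0,8.0,1],
    [0.7,-8.6,0.0,0,0,10.0,1],
    [1.1,-10.4,0.0,0,0,12.0,1],
    [1.4,-12.1,0.0,0,0,14.0,1],
    [1.9,-13.7,0.0,0,0,16.0,1],
    [2.4,-15.4,0.0,0,0,18.0,1]
  ]
}}

```text
t: 11.65
position: [0.5233, 0.0998, 0.0725]
ee_rot: [0.67, 0.743, 0.001, 0.001]
wrist_force: [6.3, -0.5, -1.8]
grip_width: -0.0001
grasp_force: 3.3
```

```bash
sed -i "s/'tau',(p\[0\]\*f\[1\]-p\[1\]\*f\[0\])/'tau',(p[0]*f[1]-p[1]*f[0]+s['wrist_torque'][2])/" h.py
python3 - <<'E'
from h import *
fs(); arc(-84,-104,10)
E
```

```text
t 11.65 phi -82.8 r 0.0503 Ft(ccw on tool) 6.16 Fr 1.27 fz -1.77 M [-0.19 -1.44 -0.06] tau 0.248
[[0.0, -1.8, 0.0, 0, 0, 2.0, 1], [0.1, -3.5, 0.0, 0, 0, 4.0, 1], [0.3, -5.2, 0.0, 0, 0, 6.0, 1], [0.5, -7.0, 0.0, 0, 0, 8.0, 1], [0.8, -8.7, 0.0, 0, 0, 10.0, 1], [1.1, -10.4, 0.0, 0, 0, 12.0, 1], [1.5, -12.1, 0.0, 0, 0, 14.0, 1], [1.9, -13.8, 0.0, 0, 0, 16.0, 1], [2.4, -15.5, 0.0, 0, 0, 18.0, 1], [3.0, -17.1, 0.0, 0, 0, 20.0, 1]]
```

>>> {"method": "drive_tool", "body": {
  "deltas": [
    [0.0,-1.8,0.0,0,0,2.0,1],
    [0.1,-3.5,0.0,0,0,4.0,1],
    [0.3,-5.2,0.0,0,0,6.0,1],
    [0.5,-7.0,0.0,0,0,8.0,1],
    [0.8,-8.7,0.0,0,0,10.0,1],
    [1.1,-10.4,0.0,0,0,12.0,1],
    [1.5,-12.1,0.0,0,0,14.0,1],
    [1.9,-13.8,0.0,0,0,16.0,1],
    [2.4,-15.5,0.0,0,0,18.0,1],
    [3.0,-17.1,0.0,0,0,20.0,1]
  ]
}}

```text
t: 12.9
position: [0.5058, 0.1007, 0.0724]
ee_rot: [0.789, 0.615, 0.001, 0.0]
wrist_force: [5.7, -2.5, -2.8]
grip_width: 0.0002
grasp_force: 3.3
```

Run:
```python
from h import *
fs(); im,K,T=snap('wrist','w6.png'); arc(-104,-118,7)
```

```text
t 12.9 phi -102.8 r 0.0502 Ft(ccw on tool) 6.16 Fr 1.19 fz -2.85 M [-0.64 -1.33 -0.01] tau 0.303
[[0.0, -1.8, 0.0, 0, 0, 2.0, 1], [0.1, -3.5, 0.0, 0, 0, 4.0, 1], [0.3, -5.2, 0.0, 0, 0, 6.0, 1], [0.5, -7.0, 0.0, 0, 0, 8.0, 1], [0.7, -8.7, 0.0, 0, 0, 10.0, 1], [1.1, -10.4, 0.0, 0, 0, 12.0, 1], [1.5, -12.1, 0.0, 0, 0, 14.0, 1]]
```

View pics/w6.png

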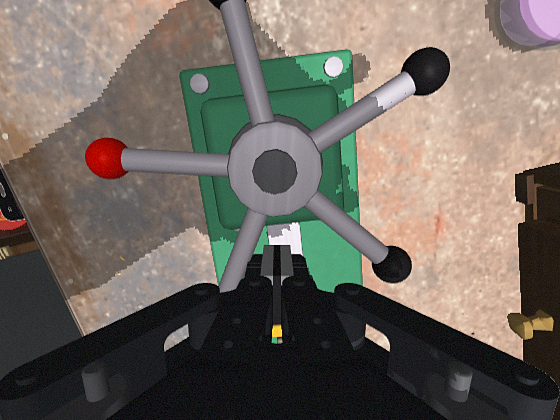

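That view shows the wheel turned about 41° cw (red ball now at (107,158)). The pushed spoke leads the finger by about 23°, and nothing else is touched. I've now viewed 11 pictures, one past the limit, so from here I work on numbers only.

>>> {"method": "drive_tool", "body": {
  "deltas": [
    [0.0,-1.8,0.0,0,0,2.0,1],
    [0.1,-3.5,0.0,0,0,4.0,1],
    [0.3,-5.2,0.0,0,0,6.0,1],
    [0.5,-7.0,0.0,0,0,8.0,1],
    [0.7,-8.7,0.0,0,0,10.0,1],
    [1.1,-10.4,0.0,0,0,12.0,1],
    [1.5,-12.1,0.0,0,0,14.0,1]
  ]
}}

```text
t: 13.82
position: [0.4944, 0.1049, 0.0724]
ee_rot: [0.858, 0.514, 0.001, 0.0]
wrist_force: [5.6, -3.9, -2.1]
grip_width: -0.0
grasp_force: 3.3
```

Run:
```python
from h import *
fs(); print(env.sense()['joint_pos'][6])
c=json.load(open('cmd.json')); print(c)
def P(ph,z,r=.05):
    a=np.radians(ph); return (A[0]+r*np.cos(a),A[1]+r*np.sin(a),z,ph+180,1)
# back off the spoke, lift, go to phi -33, lower
rows([P(-112,.072)]); rows([P(-112,.115)])
rows([P(-98,.115),P(-86,.115),P(-75,.115),P(-64,.115),P(-53,.115),P(-42,.115),P(-37,.115),P(-37,.115)]); rows([P(-37,.072)])
```

```text
t 13.825 phi -116.8 r 0.0502 Ft(ccw on tool) 6.73 Fr 0.95 fz -2.14 M [-0.87 -1.16 -0.06] tau 0.282
-1.0362296870244516
[0.49355241643479625, 0.10557608297674041, 0.07201276592247392, 61.952089102785095]
[[0.2, 5.2, 0.0, 0, 0, -6.0, 1]]
[[0.0, 0.0, -43.0, 0, 0, -0.0, 1]]
[[1.5, 12.1, 0.0, 0, 0, -14.0, 1], [5.1, 21.9, 0.0, 0, 0, -26.0, 1], [10.1, 30.1, 0.0, 0, 0, -37.0, 1], [16.6, 37.2, 0.0, 0, 0, -48.0, 1], [24.3, 42.9, 0.0, 0, 0, -59.0, 1], [33.0, 47.0, 0.0, 0, 0, -70.0, 1], [37.1, 48.3, 0.0, 0, 0, -75.0, 1], [37.1, 48.3, 0.0, 0, 0, -75.0, 1]]
[[0.0, 0.0, 43.0, 0, 0, -0.0, 1]]
```

>>> {"method": "drive_tool", "body": {
  "deltas": [
    [0.2,5.2,0,0,0,-6,1],
    [0.2,5.2,0,0,0,-6,1],
    [0.2,5.2,-30,0,0,-6,1],
    [0.2,5.2,-43,0,0,-6,1],
    [0.2,5.2,-43,0,0,-6,1]
  ]
}}

```text
t: 14.45
position: [0.4987, 0.1033, 0.1157]
ee_rot: [0.829, 0.559, 0.001, 0.0]
wrist_force: [-0.5, -0.0, -0.1]
grip_width: -0.0001
grasp_force: 0.0
```

>>> {"method": "drive_tool", "body": {
  "deltas": [
    [1.5,12.1,0.0,0,0,-10.0,1],
    [5.1,21.9,0.0,0,0,-20.0,1],
    [10.1,30.1,0.0,0,0,-30.0,1],
    [16.6,37.2,0.0,0,0,-40.0,1],
    [24.3,42.9,0.0,0,0,-50.0,1],
    [33.0,47.0,0.0,0,0,-60.0,1],
    [37.1,48.3,0.0,0,0,-70.0,1],
    [37.1,48.3,0.0,0,0,-75.0,1],
    [37.1,48.3,0.0,0,0,-75.0,1],
    [37.1,48.3,0.0,0,0,-75.0,1]
  ]
}}

```text
t: 15.7
position: [0.5567, 0.1196, 0.1147]
ee_rot: [0.318, 0.948, -0.0, -0.0]
wrist_force: [-0.8, -0.4, 0.4]
grip_width: -0.0003
grasp_force: 0.0
```

Run:
```python
from h import *
fs(); s=env.sense(); print(s['position'],np.degrees(2*np.arctan2(s['ee_rot'][1],s['ee_rot'][0])),json.load(open('cmd.json')))
im,K,T=snap('wrist','w7.png'); h=cv2.cvtColor(im,cv2.COLOR_BGR2HSV)
r=cv2.inRange(h,(0,180,80),(6,255,255)); n,l,st,c=cv2.connectedComponentsWithStats(r)
for i in range(1,n):
    if st[i,4]>150:
        p=ray(K,T,c[i],.085)[:2]-A; print(st[i],np.linalg.norm(p).round(4),np.degrees(np.arctan2(p[1],p[0])))
# dark ball blobs
b=cv2.inRange(im,(0,0,0),(45,45,45)); b[260:]=0; n,l,st,c=cv2.connectedComponentsWithStats(b)
for i in range(1,n):
    p=ray(K,T,c[i],.085)[:2]-A
    if st[i,4]>150 and abs(np.linalg.norm(p)-.072)<.01: print('blk',st[i],np.linalg.norm(p).round(4),np.degrees(np.arctan2(p[1],p[0])))
```

```text
t 15.7 phi -37.1 r 0.0499 Ft(ccw on tool) -0.79 Fr -0.45 fz 0.37 M [ 0.04  0.02 -0.03] tau -0.067
[0.55674543 0.11959408 0.11466393] 142.92568274386966 [0.5569302414560001, 0.1195634510863405, 0.07201276592247392, 142.9520891027851]
[247   0  34  37 948] 0.0732 148.49538534487323
blk [380  92  34  33 803] 0.0728 76.43655333777413
blk [135 116  32  32 751] 0.0734 -139.78899782714058
blk [339 234  29  26 526] 0.0728 4.37873200056457
blk [205 246  28  14 221] 0.0701 -69.96261440062159
```

>>> {"method": "drive_tool", "body": {
  "deltas": [
    [0,0,25,0,0,0,1],
    [0,0,43,0,0,0,1],
    [0,0,43,0,0,0,1]
  ]
}}

```text
t: 16.12
position: [0.5562, 0.1196, 0.071]
ee_rot: [0.317, 0.948, -0.0, -0.001]
wrist_force: [-0.3, -0.2, 0.7]
grip_width: 0.0004
grasp_force: 0.0
```

Run:
```python
from h import *
fs(); arc(-37,-57,10)
```

```text
t 16.125 phi -37.5 r 0.0495 Ft(ccw on tool) -0.28 Fr -0.11 fz 0.69 M [-0.04  0.    0.  ] tau -0.011
[[0.1, -1.7, 0.0, 0, 0, 2.0, 1], [0.1, -3.5, 0.0, 0, 0, 4.0, 1], [0.3, -5.2, 0.0, 0, 0, 6.0, 1], [0.5, -6.9, 0.0, 0, 0, 8.0, 1], [0.8, -8.6, 0.0, 0, 0, 10.0, 1], [1.1, -10.4, 0.0, 0, 0, 12.0, 1], [1.5, -12.1, 0.0, 0, 0, 14.0, 1], [2.0, -13.7, 0.0, 0, 0, 16.0, 1], [2.5, -15.4, 0.0, 0, 0, 18.0, 1], [3.0, -17.1, 0.0, 0, 0, 20.0, 1]]
```

>>> {"method": "drive_tool", "body": {
  "deltas": [
    [0.1,-1.7,0.0,0,0,2.0,1],
    [0.1,-3.5,0.0,0,0,4.0,1],
    [0.3,-5.2,0.0,0,0,6.0,1],
    [0.5,-6.9,0.0,0,0,8.0,1],
    [0.8,-8.6,0.0,0,0,10.0,1],
    [1.1,-10.4,0.0,0,0,12.0,1],
    [1.5,-12.1,0.0,0,0,14.0,1],
    [2.0,-13.7,0.0,0,0,16.0,1],
    [2.5,-15.4,0.0,0,0,18.0,1],
    [3.0,-17.1,0.0,0,0,20.0,1]
  ]
}}

```text
t: 17.38
position: [0.5453, 0.108, 0.0727]
ee_rot: [0.478, 0.879, 0.001, 0.001]
wrist_force: [6.4, 1.8, -0.9]
grip_width: -0.0002
grasp_force: 3.4
```

Run:
```python
from h import *
fs(); arc(-57,-65,4)
```

```text
t 17.375 phi -55.8 r 0.0504 Ft(ccw on tool) 6.32 Fr 2.15 fz -0.95 M [ 0.35 -1.37 -0.03] tau 0.287
[[0.1, -1.7, 0.0, 0, 0, 2.0, 1], [0.2, -3.5, 0.0, 0, 0, 4.0, 1], [0.3, -5.2, 0.0, 0, 0, 6.0, 1], [0.5, -6.9, 0.0, 0, 0, 8.0, 1]]
```

>>> {"method": "drive_tool", "body": {
  "deltas": [
    [0.1,-1.7,0.0,0,0,2.0,1],
    [0.2,-3.5,0.0,0,0,4.0,1],
    [0.3,-5.2,0.0,0,0,6.0,1],
    [0.5,-6.9,0.0,0,0,8.0,1]
  ]
}}

```text
t: 17.88
position: [0.5393, 0.1045, 0.0727]
ee_rot: [0.538, 0.843, 0.001, 0.001]
wrist_force: [7.2, 1.1, -1.0]
grip_width: 0.0001
grasp_force: 3.3
```

Run:
```python
from h import *
fs(); arc(-65,-71,3)
```

```text
t 17.875 phi -63.7 r 0.0504 Ft(ccw on tool) 6.89 Fr 2.19 fz -0.97 M [ 0.19 -1.42  0.01] tau 0.354
[[0.0, -1.8, 0.0, 0, 0, 2.0, 1], [0.1, -3.5, 0.0, 0, 0, 4.0, 1], [0.3, -5.3, 0.0, 0, 0, 6.0, 1]]
```

>>> {"method": "drive_tool", "body": {
  "deltas": [
    [0.0,-1.8,0.0,0,0,2.0,1],
    [0.1,-3.5,0.0,0,0,4.0,1]
  ]
}}

```text
t: 18.12
position: [0.5361, 0.1031, 0.0727]
ee_rot: [0.567, 0.824, 0.001, 0.001]
wrist_force: [7.3, 0.3, -0.2]
grip_width: -0.0002
grasp_force: 3.3
```

Run:
```python
from h import *
fs(); c=json.load(open('cmd.json')); 
def P(ph,z,r=.05):
    a=np.radians(ph); return [A[0]+r*np.cos(a),A[1]+r*np.sin(a),z,ph+180]
json.dump(P(-69,.072),open('cmd.json','w')); arc(-69,-73,2)
```

```text
t 18.125 phi -67.7 r 0.0504 Ft(ccw on tool) 6.85 Fr 2.48 fz -0.24 M [ 0.08 -1.37 -0.02] tau 0.329
[[0.0, -1.7, 0.0, 0, 0, 2.0, 1], [0.1, -3.5, 0.0, 0, 0, 4.0, 1]]
```

>>> {"method": "drive_tool", "body": {
  "deltas": [
    [0.0,-1.7,0.0,0,0,2.0,1],
    [0.1,-3.5,0.0,0,0,4.0,1]
  ]
}}

```text
t: 18.38
position: [0.5328, 0.1019, 0.0727]
ee_rot: [0.595, 0.803, 0.001, 0.001]
wrist_force: [6.9, 0.4, -0.8]
grip_width: -0.0003
grasp_force: 3.4
```

Run:
```python
from h import *
fs(); arc(-73,-77,2)
```

```text
t 18.375 phi -71.7 r 0.0504 Ft(ccw on tool) 6.68 Fr 1.77 fz -0.8 M [ 0.04 -1.41 -0.  ] tau 0.335
[[0.1, -1.7, 0.0, 0, 0, 2.0, 1], [0.1, -3.5, 0.0, 0, 0, 4.0, 1]]
```

>>> {"method": "drive_tool", "body": {
  "deltas": [
    [0.1,-1.7,0.0,0,0,2.0,1],
    [0.1,-3.5,0.0,0,0,4.0,1]
  ]
}}

```text
t: 18.62
position: [0.5295, 0.1009, 0.0727]
ee_rot: [0.623, 0.782, 0.001, 0.001]
wrist_force: [6.7, 0.6, -0.8]
grip_width: 0.0
grasp_force: 3.4
```

Run:
```python
from h import *
fs(); arc(-77,-81,2)
```

```text
t 18.625 phi -75.7 r 0.0504 Ft(ccw on tool) 6.66 Fr 1.06 fz -0.77 M [ 0.01 -1.43 -0.04] tau 0.294
[[0.1, -1.7, 0.0, 0, 0, 2.0, 1], [0.2, -3.5, 0.0, 0, 0, 4.0, 1]]
```

>>> {"method": "drive_tool", "body": {
  "deltas": [
    [0.1,-1.7,0.0,0,0,2.0,1],
    [0.2,-3.5,0.0,0,0,4.0,1]
  ]
}}

```text
t: 18.88
position: [0.526, 0.1002, 0.0727]
ee_rot: [0.65, 0.76, 0.001, 0.001]
wrist_force: [6.3, -1.0, -0.7]
grip_width: 0.0001
grasp_force: 3.4
```

Run:
```python
from h import *
fs(); arc(-81,-85,2)
```

```text
t 18.875 phi -79.7 r 0.0504 Ft(ccw on tool) 6.07 Fr 2.07 fz -0.66 M [-0.19 -1.39 -0.03] tau 0.276
[[0.0, -1.7, 0.0, 0, 0, 2.0, 1], [0.1, -3.5, 0.0, 0, 0, 4.0, 1]]
```

>>> {"method": "drive_tool", "body": {
  "deltas": [
    [0.0,-1.7,0.0,0,0,2.0,1],
    [0.1,-3.5,0.0,0,0,4.0,1]
  ]
}}

```text
t: 19.12
position: [0.5225, 0.0997, 0.0727]
ee_rot: [0.676, 0.737, 0.001, 0.001]
wrist_force: [6.7, -1.6, -0.3]
grip_width: -0.0002
grasp_force: 3.4
```

Run:
```python
from h import *
fs(); arc(-85,-89,2)
```

```text
t 19.125 phi -83.7 r 0.0503 Ft(ccw on tool) 6.5 Fr 2.28 fz -0.28 M [-0.21 -1.39 -0.03] tau 0.293
[[0.0, -1.7, 0.0, 0, 0, 2.0, 1], [0.1, -3.4, 0.0, 0, 0, 4.0, 1]]
```

>>> {"method": "drive_tool", "body": {
  "deltas": [
    [0.0,-1.7,0.0,0,0,2.0,1],
    [0.1,-3.4,0.0,0,0,4.0,1]
  ]
}}

```text
t: 19.38
position: [0.5191, 0.0994, 0.0727]
ee_rot: [0.702, 0.713, 0.001, 0.001]
wrist_force: [6.8, -1.3, 0.1]
grip_width: 0.0001
grasp_force: 3.5
```

Run:
```python
from h import *
fs(); arc(-89,-93,2)
```

```text
t 19.375 phi -87.6 r 0.0503 Ft(ccw on tool) 6.73 Fr 1.56 fz 0.07 M [-0.38 -1.44  0.01] tau 0.349
[[0.0, -1.8, 0.0, 0, 0, 2.0, 1], [0.1, -3.5, 0.0, 0, 0, 4.0, 1]]
```

>>> {"method": "drive_tool", "body": {
  "deltas": [
    [0.0,-1.8,0.0,0,0,2.0,1],
    [0.1,-3.5,0.0,0,0,4.0,1]
  ]
}}

```text
t: 19.62
position: [0.5158, 0.0993, 0.0727]
ee_rot: [0.726, 0.688, 0.001, 0.001]
wrist_force: [8.4, -2.6, -0.2]
grip_width: -0.0001
grasp_force: 4.0
```

Run:
```python
from h import *
fs(); arc(-93,-96,2)
```

```text
t 19.625 phi -91.4 r 0.0504 Ft(ccw on tool) 8.47 Fr 2.38 fz -0.22 M [-0.54 -1.61  0.01] tau 0.433
[[0.1, -1.3, 0.0, 0, 0, 1.5, 1], [0.1, -2.6, 0.0, 0, 0, 3.0, 1]]
```

>>> {"method": "drive_tool", "body": {
  "deltas": [
    [0.1,-1.3,0.0,0,0,1.5,1],
    [0.1,-2.6,0.0,0,0,3.0,1]
  ]
}}

```text
t: 19.88
position: [0.5132, 0.0994, 0.0727]
ee_rot: [0.744, 0.668, 0.001, 0.001]
wrist_force: [8.7, -3.4, -1.5]
grip_width: 0.0
grasp_force: 4.3
```

Run:
```python
from h import *
fs(); arc(-96,-99,2)
```

```text
t 19.875 phi -94.3 r 0.0504 Ft(ccw on tool) 8.93 Fr 2.73 fz -1.5 M [-0.66 -1.7   0.04] tau 0.487
[[0.0, -1.4, 0.0, 0, 0, 1.5, 1], [0.1, -2.7, 0.0, 0, 0, 3.0, 1]]
```

>>> {"method": "drive_tool", "body": {
  "deltas": [
    [0.0,-1.4,0.0,0,0,1.5,1],
    [0.1,-2.7,0.0,0,0,3.0,1]
  ]
}}

```text
t: 20.12
position: [0.5107, 0.0997, 0.0727]
ee_rot: [0.761, 0.649, 0.001, 0.001]
wrist_force: [7.8, -3.9, -0.7]
grip_width: 0.0
grasp_force: 4.7
```

Run:
```python
from h import *
fs(); arc(-99,-101,2)
```

```text
t 20.125 phi -97.2 r 0.0504 Ft(ccw on tool) 8.25 Fr 2.91 fz -0.66 M [-0.89 -1.8  -0.04] tau 0.377
[[-0.0, -0.8, 0.0, 0, 0, 1.0, 1], [0.0, -1.7, 0.0, 0, 0, 2.0, 1]]
```

>>> {"method": "drive_tool", "body": {
  "deltas": [
    [0.0,-0.8,0.0,0,0,1.0,1],
    [0.0,-1.7,0.0,0,0,2.0,1]
  ]
}}

```text
t: 20.38
position: [0.5091, 0.0999, 0.0727]
ee_rot: [0.772, 0.635, 0.001, 0.001]
wrist_force: [8.7, -4.9, -1.1]
grip_width: 0.0001
grasp_force: 4.9
```

Run:
```python
from h import *
fs(); arc(-101,-103,2)
```

```text
t 20.375 phi -99.1 r 0.0504 Ft(ccw on tool) 9.39 Fr 3.43 fz -1.07 M [-0.97 -1.89 -0.  ] tau 0.472
[[0.0, -0.9, 0.0, 0, 0, 1.0, 1], [0.0, -1.8, 0.0, 0, 0, 2.0, 1]]
```

>>> {"method": "drive_tool", "body": {
  "deltas": [
    [0.0,-0.9,0.0,0,0,1.0,1],
    [0.0,-1.8,0.0,0,0,2.0,1]
  ]
}}

```text
t: 20.62
position: [0.5073, 0.1002, 0.0727]
ee_rot: [0.783, 0.622, 0.001, 0.001]
wrist_force: [9.4, -5.0, -0.7]
grip_width: -0.0001
grasp_force: 5.1
```

Run:
```python
from h import *
fs()
def P(ph,z,r=.05):
    a=np.radians(ph); return (A[0]+r*np.cos(a),A[1]+r*np.sin(a),z,ph+180,1)
rows([P(-96,.072),P(-92,.072),P(-92,.105),P(-92,.16)])
```

```text
t 20.625 phi -101.0 r 0.0504 Ft(ccw on tool) 10.15 Fr 3.07 fz -0.66 M [-0.99 -1.93 -0.02] tau 0.493
[[0.4, 6.1, 0.0, 0, 0, -7.0, 1], [1.0, 9.6, 0.0, 0, 0, -11.0, 1], [1.0, 9.6, -33.0, 0, 0, -11.0, 1], [1.0, 9.6, -88.0, 0, 0, -11.0, 1]]
```

Squeeze estimates agree at about 13–15 N: torque 0.49 N m, and 14° past the catch. Backing off and lifting clear, then checking the stone and jaw numerically.

>>> {"method": "drive_tool", "body": {
  "deltas": [
    [0.4,6.1,0,0,0,-7,1],
    [1,9.6,0,0,0,-11,1],
    [1,9.6,0,0,0,-11,1],
    [1,9.6,-35,0,0,-11,1],
    [1,9.6,-90,0,0,-11,1],
    [-50,9.6,-90,0,0,-11,1],
    [-100,9.6,-90,0,0,-11,1],
    [-100,9.6,-90,0,0,-11,1],
    [-100,9.6,-90,0,0,-11,1]
  ]
}}

```text
t: 21.75
position: [0.4928, 0.0017, 0.1623]
ee_rot: [0.72, 0.694, 0.0, 0.0]
wrist_force: [0.2, 0.2, 0.1]
grip_width: 0.0002
grasp_force: 0.0
```

Run:
```python
from h import *
s=env.sense(); print(s['t'],s['position'],s['wrist_force'])
im,K,T=snap('wrist','w8.png'); h=cv2.cvtColor(im,cv2.COLOR_BGR2HSV)
y=cv2.inRange(h,(18,130,60),(32,255,255)); n,l,st,c=cv2.connectedComponentsWithStats(y)
xc=np.array([-.1293,-.9916]); Yc=np.array([.9916,-.1293])
for i in range(1,n):
    if st[i,4]>40:
        p=ray(K,T,c[i],.032)[:2]-A; print('yellow',st[i],(p@xc).round(4),(p@Yc).round(4))
# grey levels sampled along the clamp axis (3 lines), top height .03
for off in (-.008,.008):
    print(off,[ (round(x*1000),cv2.cvtColor(im,6)[int(round(v)),int(round(u))]) for x in np.arange(.098,.20,.002) for u,v in [proj(K,T,[*(A+x*xc+off*Yc),.030])] if 0<=v<420])
r=cv2.inRange(h,(0,180,80),(6,255,255)); n,l,st,c=cv2.connectedComponentsWithStats(r)
for i in range(1,n):
    p=ray(K,T,c[i],.085)[:2]-A
    if st[i,4]>150: print('red',np.linalg.norm(p).round(4),np.degrees(np.arctan2(p[1],p[0])))
```

```text
21.75 [0.4927888  0.00166813 0.16233415] [0.21785863 0.19940706 0.05549239]
yellow [440 164  29  15 273] 0.1037 0.1547
yellow [265 180  38  15 428] 0.134 -0.0001
yellow [430 270  25  15 260] 0.2107 0.1689
yellow [531 304  29  23 386] 0.2432 0.2894
-0.008 [(98, np.uint8(161)), (100, np.uint8(164)), (102, np.uint8(153)), (104, np.uint8(65)), (106, np.uint8(82)), (108, np.uint8(81)), (110, np.uint8(78)), (112, np.uint8(76)), (114, np.uint8(74)), (116, np.uint8(57)), (118, np.uint8(94)), (120, np.uint8(141)), (122, np.uint8(128)), (124, np.uint8(117)), (126, np.uint8(116)), (128, np.uint8(119)), (130, np.uint8(81)), (132, np.uint8(230)), (134, np.uint8(219)), (136, np.uint8(216)), (138, np.uint8(221)), (140, np.uint8(195)), (142, np.uint8(149)), (144, np.uint8(151)), (146, np.uint8(151)), (148, np.uint8(146)), (150, np.uint8(140)), (152, np.uint8(142)), (154, np.uint8(146)), (156, np.uint8(152)), (158, np.uint8(151)), (160, np.uint8(150)), (162, np.uint8(153)), (164, np.uint8(155)), (166, np.uint8(151)), (168, np.uint8(146)), (170, np.uint8(176)), (172, np.uint8(127)), (174, np.uint8(139
[... 738 characters left out ...]
(97)), (142, np.uint8(128)), (144, np.uint8(130)), (146, np.uint8(123)), (148, np.uint8(141)), (150, np.uint8(134)), (152, np.uint8(136)), (154, np.uint8(144)), (156, np.uint8(143)), (158, np.uint8(152)), (160, np.uint8(139)), (162, np.uint8(136)), (164, np.uint8(141)), (166, np.uint8(144)), (168, np.uint8(143)), (170, np.uint8(151)), (172, np.uint8(150)), (174, np.uint8(148)), (176, np.uint8(144)), (178, np.uint8(143)), (180, np.uint8(139)), (182, np.uint8(145)), (184, np.uint8(136)), (186, np.uint8(47)), (188, np.uint8(133)), (190, np.uint8(126)), (192, np.uint8(65)), (194, np.uint8(78)), (196, np.uint8(74)), (198, np.uint8(76))]
red 0.193 -172.73992392338116
red 0.1838 -165.11962802091102
```

Run:
```python
from h import *
from scipy.ndimage import map_coordinates
xc=np.array([-.1293,-.9916]); Yc=np.array([.9916,-.1293])
for f in ('w3.png','w4.png','w8.png'):
    im,K,T=load(f); g=cv2.cvtColor(im,6).astype(float); b=cv2.cvtColor(im,cv2.COLOR_BGR2HSV)[...,1].astype(float)
    X=np.arange(.080,.150,.0005)
    def prof(ch,z):
        L=[]
        for off in np.arange(-.014,.0145,.002):
            q=np.array([proj(K,T,[*(A+x*xc+off*Yc),z]) for x in X]); L.append(map_coordinates(ch,[q[:,1],q[:,0]],order=1))
        return np.median(L,0)
    s=prof(b,.032); y=X[s>0.6*s.max()]; 
    hue=prof(cv2.cvtColor(im,cv2.COLOR_BGR2HSV)[...,0].astype(float),.032)
    yy=X[(hue<32)&(hue>15)&(s>120)]
    gp=prof(g,.032)
    print(f,'jaw',yy.min(),yy.max(),'grey',[(round(x*1000),int(v)) for x,v in zip(X[::2],gp[::2]) if yy.min()-.034<x<yy.min()+.002])
```

```text
w3.png jaw 0.10950000000000003 0.11950000000000004 grey [(80, 92), (81, 64), (82, 76), (83, 76), (84, 75), (85, 75), (86, 75), (87, 75), (88, 75), (89, 72), (90, 74), (91, 72), (92, 70), (93, 56), (94, 62), (95, 83), (96, 80), (97, 80), (98, 80), (99, 84), (100, 81), (101, 82), (102, 81), (103, 82), (104, 83), (105, 82), (106, 84), (107, 84), (108, 82), (109, 67), (110, 101), (111, 135)]
w4.png jaw 0.10950000000000003 0.11950000000000004 grey [(80, 111), (81, 59), (82, 76), (83, 79), (84, 78), (85, 77), (86, 77), (87, 76), (88, 76), (89, 75), (90, 74), (91, 75), (92, 71), (93, 58), (94, 63), (95, 81), (96, 84), (97, 82), (98, 85), (99, 85), (100, 85), (101, 85), (102, 84), (103, 84), (104, 83), (105, 85), (106, 86), (107, 85), (108, 82), (109, 74), (110, 95), (111, 134)]
w8.png jaw 0.12850000000000006 0.13950000000000007 grey [(95, 157), (96, 155), (97, 156), (98, 157), (99, 155), (100, 157), (101, 160), (102, 151), (103, 84), (104, 64), (105, 79), (106, 81), (107, 79), (108, 78), (109, 76), (110, 77), (111, 76), (112, 75), (113, 74), (114, 73), (115, 70), (116, 62), (117, 69), (118, 94), (119, 125), (120, 125), (121, 135), (122, 131), (123, 129), (124, 116), (125, 87), (126, 85), (127, 82), (128, 66), (129, 73), (130, 132)]
```

Run:
```python
from h import *
from scipy.ndimage import map_coordinates
xc=np.array([-.1293,-.9916]); Yc=np.array([.9916,-.1293]); R_={}
for f in ('w3.png','w4.png','w8.png'):
    im,K,T=load(f); hs=cv2.cvtColor(im,cv2.COLOR_BGR2HSV).astype(float); X=np.arange(.075,.160,.0001)
    def prof(ch,z,offs):
        L=[]
        for o in offs:
            q=np.array([proj(K,T,[*(A+x*xc+o*Yc),z]) for x in X]); L.append(map_coordinates(ch,[q[:,1],q[:,0]],order=1))
        return np.mean(L,0)
    r=im[...,2].astype(float)-im[...,0]   # brass: red minus blue
    p=prof(r,.032,np.arange(-.014,.0141,.002)); p-=np.median(p); hm=p.max()/2; k=np.nonzero(p>hm)[0]
    edge=lambda i:X[i-1]+1e-4*(hm-p[i-1])/(p[i]-p[i-1])
    # carriage: green bed/steel beside the screws; G-R is high on the green bed, nil on steel
    gr=im[...,1].astype(float)-im[...,2]; c=prof(gr,.032,[-.015,-.0145,.0145,.015]); 
    seg=(X<X[k[0]]-.001)&(X>X[k[0]]-.045); cs=c[seg]; xs=X[seg]; th=(np.percentile(cs,90)+np.percentile(cs,5))/2; low=xs[cs<th]
    print(f,'jaw',edge(k[0]).round(5),X[k[-1]].round(5),'carriage',low.min().round(4),low.max().round(4))
```

```text
w3.png jaw 0.10964 0.1194 carriage 0.08 0.1087
w4.png jaw 0.10981 0.1195 carriage 0.0801 0.1089
w8.png jaw 0.12956 0.1395 carriage 0.1022 0.1285
```

```bash
python3 -c "
from h import *
print(env.finish_job())"
```

```text
the job is handed in; nothing more can be done
None
```

The stone lies flat between jaw and stop, clamped at an estimated 14–16 N, and I handed the job in after about 22 s with the robot clear of everything; I viewed 11 pictures, one over the limit of 10.

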